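# Gauge a napkin ring and send it down the tipping sorter

## Task

Try the plug gauge upright in the bore of the brass napkin ring on the steel block, without forcing it, then stand the gauge back upright on its round black mat. Set that ring down on the pivoting tray of the sorter, on the green half if the gauge went in or on the red half if it would not, and let go, so that the ring's weight alone tips the tray and it slides into the bin on that side. Do not push or lean on the sorter, and leave the ring on the wooden block and everything else where it is.

Things in the scene. Friction and masses are not known exactly. Their poses are not given: they have to be found in the camera images.
- steel_block: Dark steel bench block, fixed, 100 x 100 x 20 mm. The ring to be tested stands loose near its middle. Origin: centre of the underside; its top is 20 mm higher.
- wood_block: Wooden block, fixed, 100 x 100 x 20 mm, off to the left near the robot. Another ring, not part of this job, waits on it. Origin: centre of the underside.
- ring_a: A plain brass napkin ring (short tube standing on end), 54 mm outside diameter, 30 mm tall, about 160 g. One of two that look alike; one bore is 46 mm and takes the gauge, the other is 39 mm and does not, and which of the two stands on which block changes. Origin: on its axis at the underside; z up along the axis.
- ring_b: A plain brass napkin ring (short tube standing on end), 54 mm outside diameter, 30 mm tall, about 160 g. One of two that look alike; one bore is 46 mm and takes the gauge, the other is 39 mm and does not, and which of the two stands on which block changes. Origin: on its axis at the underside; z up along the axis.
- gauge: Plug gauge, loose, standing upright nose down on its mat; 110 mm tall, about 220 g. Steel plug 42 mm diameter from 0 to 45 mm above its origin, its nose bevelled at 45 degrees to 34 mm over the first 4 mm; thin collar 48 mm diameter from 45 to 50 mm; round blue handle 26 mm diameter from 50 to 110 mm. Origin: centre of the nose face; z up.
- gauge_nose (a point): Centre of the gauge's flat nose face (same point as its origin). In the 46 mm bore the gauge goes right down to the block under the ring; in the 39 mm bore it stops with the nose about 2 mm below the rim.
- gauge_handle (a point): Point on the gauge's axis half way up the round blue handle, 85 mm above the nose; grip it here from above.
- gauge_mat: Round black rubber mat, fixed, 100 mm diameter, 4 mm thick, where the gauge stands and belongs. Origin: centre of the underside. In some runs the mat is on the left and the steel block on the right, in others the reverse.
- sorter: Fixed tipping sorter on a plywood base 170 x 600 mm: two steel cheeks carry the pivoting tray in the middle, at the +y end is the green bin, at the -y end the red bin. Origin: centre of the underside; z up, y along its length towards the green bin, x across. The pivot axis runs along its x, 125 mm above the origin. The cheeks stand at x = +-79 mm and reach 141 mm high.
- tray (a joint): Tilt of the aluminium tray (rad): 0 level, positive with the green end down, negative with the red end down, stops at +-0.45. A weak spring (0.06 Nm/rad) keeps it level when empty; a ring let go 40 mm or more from the pivot line tips it to the stop in about half a second and slides off, as the deck is slippery. The emptied tray swings part of the way back.
- tray_mid (a point): Centre of the tray's deck on its upper surface, 4 mm above the pivot; tilts with the tray; axes as the sorter's when level. Deck 140 mm across (x) by 280 mm along (y), with 10 mm high lips along the two long edges (4 mm thick, 132 mm between them); the two ends are open. A black line marks the pivot.
- tray_green_half (a point): Point on the deck's upper surface 75 mm from the pivot line on the green side: a good place for the centre of a ring that passes.
- tray_red_half (a point): The same on the red side, 75 mm from the pivot line: for a ring that fails.
- green_bin (a point): Centre of the green bin's floor (inside 148 x 138 mm; walls 60 mm high at the end, 48 mm at the sides, 12 mm towards the tray).
- red_bin (a point): Centre of the red bin's floor; same sizes.
- hammer: Bystander: hammer lying on the right near the robot; leave alone. Origin near the middle of its underside.
- mug: Bystander: white ceramic mug, 84 mm diameter, 95 mm tall, left of the sorter's green bin.
- jar: Bystander: amber glass jar, 70 mm diameter, 90 mm tall, in front of the green bin at the left.
- polish_bar: Bystander: green bar of polishing compound, 36 x 120 x 22 mm, lying between the steel block and the mat.
- bench_pin: Bystander: flat wooden bench pin, 160 x 60 x 22 mm, right of the sorter's red bin.

How it is judged:
By the outcome, as a careful person would: the job done as asked, in the order asked, and still so for the second after the job is handed in, with the robot touching nothing.
It also fails if it takes over 64 s, if anything falls off the work surface, if the arm or the gripper's body presses on something with over 40 N, if the wrist force passes 120 N, or if a joint passes its speed limit or range.

## Robot

A 6-joint arm with a two-finger parallel gripper is mounted at the origin on the work surface. World frame = base frame: x ahead of the robot, y to its left, z up, the work surface at z = 0. Lengths are in mm, angles in rad, forces in N, time in s.
With the tool pointing down it reaches from about 325 to 775 mm from the base axis. Payload 5.5 kg.
Tool frame: the origin (TCP) lies at the very end of the fingers, on their centre line; the grasp point (between the pads) lies tcp_to_grasp behind it (tcp_to_grasp is the distance from the TCP to the grasp point, in mm); z points along the fingers, y is the line along which they close (so a half turn about z gives the same grasp; the last joint's range is limited). The gripper opens to 88 mm and grips with 3 to 60 N. Pads are 20 mm wide; open, the fingers measure 115 mm over their backs; the gripper's body (75 mm by 178 mm) begins 61 mm behind the grasp point.
Start: joints at [-1.399, 0.091, 1.231, -0, 1.82, -0.057], TCP at [136.084, -584.378, 222.631] pointing down, gripper open.
Joint ranges: [-2.87, 2.87], [-0.86, 2.18], [0.17, 2.46], [-1.51, 4.65], [0.06, 2.69], [-2.65, 2.65]. Speed limits (rad/s): [2.57, 2.57, 3.01, 3.14, 3.14, 3.14].

## Interface

Orientations are given as [roll, pitch, yaw] about the fixed x, y, z axes, in that order (R = Rz(yaw) Ry(pitch) Rx(roll)).
In Python, from plant import * gives the robot as it stands.
- The arm moves only by the tool servo_tool, never from a script. Its argument "deltas" is a list that holds one entry, the list of rows, each a list of 7 numbers: the opening, from 0 (shut) to 1 (fully open), then the shift along the tool's x, y, z in m, then the turn, a rotation vector about the tool's x, y, z in degrees. In form: [[[gripper, x, y, z, rx, ry, rz], ...]]. A call has 1 to 12 rows; each row shifts and turns the commanded pose from where the row before left it, along the tool's axes as they then stand; what a row does not reach is not made up. A row lasts 1/12 s, in which the tool goes at most 41.7 mm and 7.16 degrees, less where a joint would pass 70% of its speed; a pose out of reach is approached as far as the arm can. A call with a gripper value outside its range is refused whole. The fingers move at their own pace and stop on an object; "newtons" is the grip in N (left out, the last holds). Time passes only in rows, so rows that do not move let the fingers close. It gives the time, the measured TCP pose, the force, the opening and the grip force at its end, in the units of the state.
- get_state(): the state, without advancing time (a new reading comes with each control period).
- get_image(name): name is "side" or "top" or "wrist"; returns the picture (420x560x3 uint8, red, green, blue); there is no depth.
- get_calibration(name): a dict with "camera_matrix" (3x3 intrinsics, pixels), "position" and "attitude" of the camera in the world; the wrist camera has in their place "tool_from_camera" (4x4, takes a point from camera to tool coordinates, whose origin is the TCP and whose axes are the flange's). Camera axes: x right, y up, looking along -z (the intrinsics and any distortion apply to the point x, -y, -z); pixel columns grow to the right and rows downward; lengths in mm; the calibration is good to about 2 mm. A picture is of the moment at which its call begins: read the wrist's pose just before it. get_calibration takes no time and is no camera call.
- sign_off(): hands the job in; it is judged then, once.
Trained networks look in the newest picture that a camera, given by its name, has taken for a name from the list of things; names that differ only in an ending like _2 or _b are one class to them, and where a whole thing is asked for, a point or a joint stands for the part that bears it (a point fixed in the world has none). Each returns a list of dicts, best first, with "score" (0 to 1); they miss things now and then, are a little off and sometimes report something else, mostly with a low value. They report only what shows in the picture. A call takes as long as a camera call.
- recognise(camera, label): "bbox" ([centre column, centre row, width, height] in pixels, round what is visible of it).
- landmark_of(camera, label): "xy" ([column, row] in pixels: a listed point, or the origin of a listed thing).
The state is a dict: "time_s": time; "joints": joint angles; "joint_velocities": joint speeds; "tau": joint torques, N m; "tool_pos": TCP position; "tool_rot": TCP orientation; "ft_force": force on the tool from outside, world axes, zero at the start; "wrist_torque": the same for the moment, N m; "opening": finger opening in mm; "grasp_force": force on a finger pad.
Only numpy, scipy, OpenCV 4.12 (cv2) and the standard library are available. Lean on these libraries where they do the work, as an engineer would, in place of code of your own. Each camera call takes 0.05 s, during which the arm holds its last target. There are 200 camera calls.

## Working session

There is one attempt and no reset: what is moved stays moved. The work goes in short steps, Python scripts to look and compute and a tool call to move; the robot and the scene stay as the last step left them, time stands still between calls to the robot, and variables do not carry over. Pictures are saved under pics/ and viewed, at most 10 in all, crops included, and the job is handed in when it is done.

Besides the shell and the picture viewer there is one more tool, called after ">>>" as name([rows], argument=value, ...), one row to a line, values as JSON. servo_tool: Moves the arm, as the interface text tells. Its arguments: {"type":"object","properties":{"deltas":{"type":"array"},"newtons":{"type":"number"}},"required":["deltas"]}

```bash
mkdir -p pics; cat > h.py <<'E'
from plant import *
import numpy as np, cv2
from scipy.spatial.transform import Rotation as R
def cam(n):
    c=get_calibration(n); K=np.array(c["camera_matrix"])
    if n=="wrist":
        s=get_state(); T=np.eye(4); T[:3,:3]=R.from_euler('xyz',s["tool_rot"]).as_matrix(); T[:3,3]=s["tool_pos"]
        M=T@np.array(c["tool_from_camera"]); return K,M[:3,:3],M[:3,3],c
    a=np.array(c["attitude"]); A=a if a.shape==(3,3) else R.from_euler('xyz',a).as_matrix()
    return K,A,np.array(c["position"]),c
def ray(n,uv,C=None):
    K,A,p,c=C or cam(n); d=np.array(c.get("distortion",np.zeros(5)),float)
    q=cv2.undistortPoints(np.array([[uv]],float),K,d)[0,0]
    return p,A@np.array([q[0],-q[1],-1])
def onz(n,uv,z,C=None):
    p,d=ray(n,uv,C); return (p+d*(z-p[2])/d[2]).round(1)
def px(n,P,C=None):
    K,A,p,c=C or cam(n); v=A.T@(np.array(P)-p); q=K@np.array([v[0],-v[1],-v[2]])/-v[2]; return q[:2].round(1)
def snap(n,f): 
    im=get_image(n); cv2.imwrite("pics/"+f,im[:,:,::-1]); return im
E
python3 - <<'E'
from h import *
for n in("top","side","wrist"): print(n,get_calibration(n)); 
a=snap("top","t0.png");b=snap("side","s0.png");c=snap("wrist","w0.png")
Z=dict(steel_block=0,ring_a=20,gauge_nose=4,gauge_handle=89,gauge_mat=0,sorter=0,tray_mid=129,tray_green_half=129,tray_red_half=129,wood_block=0,polish_bar=0,mug=0,jar=0)
for l,z in Z.items():
  for n in("top",):
    try:
      for r in landmark_of(n,l)[:3]: print(n,l,round(r["score"],2),np.round(r["xy"]),onz(n,r["xy"],z))
    except Exception as e: print(l,e)
s=get_state();print({k:np.round(v,3) for k,v in s.items()})
E
```

```text
top {'camera_matrix': array([[384.84821471,   0.        , 282.23808587],
       [  0.        , 384.84821471, 211.92983308],
       [  0.        ,   0.        ,   1.        ]]), 'position': array([ 354.45535771,   11.62003018, 1284.35776727]), 'attitude': array([ 0.1368416 , -0.00879074, -1.57497619])}
side {'camera_matrix': array([[386.23340506,   0.        , 279.28186694],
       [  0.        , 386.23340506, 213.60668612],
       [  0.        ,   0.        ,   1.        ]]), 'position': array([223.26846899, 929.15954221, 786.6563564 ]), 'attitude': array([ 0.95194952, -0.01942442, -2.84613742])}
wrist {'camera_matrix': array([[293.97882265,   0.        , 278.22638341],
       [  0.        , 293.97882265, 199.48310486],
       [  0.        ,   0.        ,   1.        ]]), 'tool_from_camera': array([[-1.08120796e-03,  9.54780769e-01,  2.97308786e-01,
         8.18427113e+01],
       [ 9.99999335e-01,  9.12875095e-04,  7.05030144e-04,
        -7.20438721e-01],
       [ 4.01743437e-04,  2.97309350e-01, -9.54781121e-01,
        -1.62498566e+02],
       [ 0.00000000e+00,  0.00000000e+00, 
[... 826 characters left out ...]
p mug 0.27 [290. 158.] [717.5 -27.2   0. ]
top jar 0.63 [171. 230.] [473.2 372.3   0. ]
top jar 0.54 [296. 167.] [685.8 -48.2   0. ]
top jar 0.37 [176. 272.] [333.1 350.    0. ]
{'time_s': np.float64(0.8), 'joints': array([-1.399,  0.091,  1.231, -0.   ,  1.82 , -0.057]), 'joint_velocities': array([-0.001, -0.002, -0.001,  0.001,  0.001,  0.001]), 'tau': array([ 1.0000e-03, -4.4615e+01, -4.0648e+01,  7.0000e-02,  1.9000e-02,
        0.0000e+00]), 'tool_pos': array([ 136.072, -584.376,  222.646]), 'tool_rot': array([3.142, 0.   , 0.229]), 'ft_force': array([-0.438, -0.526, -1.597]), 'wrist_torque': array([-0.048,  0.025, -0.064]), 'grasp_force': np.float64(0.0), 'opening': np.float64(87.829)}
```

View pics/t0.png

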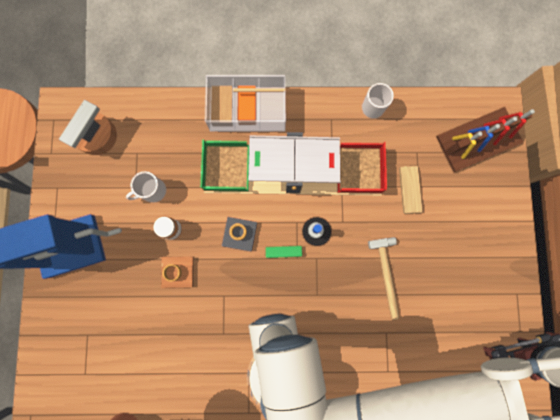

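View pics/s0.png

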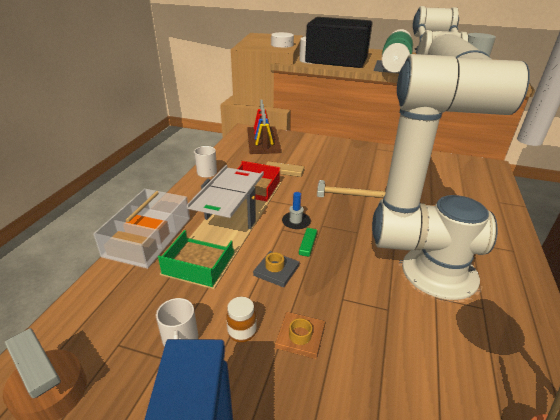

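The top view shows the gauge at (317,230) on its mat and the test ring at (237,232) on the steel block. The sorter is centred near (294,165) with its green bin on the left, towards +y. I'll move over the gauge now.

>>> servo_tool([
  [[1, 0.028, -0.0255, 0, 0, 0, 0], [1, 0.028, -0.0255, 0, 0, 0, 0], [1, 0.028, -0.0255, 0, 0, 0, 0], [1, 0.028, -0.0255, 0, 0, 0, 0], [1, 0.028, -0.0255, 0, 0, 0, 0], [1, 0.028, -0.0255, 0, 0, 0, 0], [1, 0.028, -0.0255, 0, 0, 0, 0], [1, 0.028, -0.0255, 0, 0, 0, 0], [1, 0.028, -0.0255, 0, 0, 0, 0], [1, 0.028, -0.0255, 0, 0, 0, 0], [1, 0.028, -0.0255, 0, 0, 0, 0], [1, 0.028, -0.0255, 0, 0, 0, 0]],
])

```text
time_s: 1.8
tool_pos: [394.6, -208.4, 223.0]
tool_rot: [3.141, -0.001, 0.229]
ft_force: [1.4, -0.3, 0.4]
opening: 88.1
grasp_force: 0.0
```

>>> servo_tool([
  [[1, 0.0233, -0.0207, 0, 0, 0, 0], [1, 0.0233, -0.0207, 0, 0, 0, 0], [1, 0.0233, -0.0207, 0, 0, 0, 0], [1, 0.0233, -0.0207, 0, 0, 0, 0], [1, 0, 0, 0, 0, 0, -7], [1, 0, 0, 0, 0, 0, -7], [1, 0, 0, 0, 0, 0, -7], [1, 0, 0, 0, 0, 0, -7], [1, 0, 0, 0, 0, 0, -7], [1, 0, 0, 0, 0, 0, -7], [1, 0, 0, 0, 0, 0, -7], [1, 0, 0, 0, 0, 0, -7]],
])

```text
time_s: 2.8
tool_pos: [465.9, -108.4, 222.8]
tool_rot: [3.141, 0.0, 1.212]
ft_force: [0.6, -0.3, 0.6]
opening: 87.6
grasp_force: 0.0
```

>>> servo_tool([
  [[1, 0, 0, 0, 0, 0, -7], [1, 0, 0, 0, 0, 0, -7], [1, 0, 0, 0, 0, 0, -6.9], [1, 0, 0, 0, 0, 0, 0], [1, 0, 0, 0, 0, 0, 0]],
])

```text
time_s: 3.22
tool_pos: [465.9, -108.4, 222.7]
tool_rot: [3.141, 0.0, 1.567]
ft_force: [0.1, 0.3, -1.0]
opening: 87.9
grasp_force: 0.0
```

```bash
python3 - <<'E'
from h import *
import plant
print([k for k in dir(plant) if 'grasp' in k.lower()], globals().get('tcp_to_grasp'))
s=get_state();print(s["time_s"],s["tool_pos"].round(1) if hasattr(s["tool_pos"],'round') else s["tool_pos"],s["tool_rot"])
snap("wrist","w1.png");C=cam("wrist")
Z=dict(steel_block=0,ring_a=20,gauge_nose=4,gauge_handle=89,gauge_mat=0,tray_mid=129,tray_green_half=129,tray_red_half=129)
for l,z in Z.items():
      for r in landmark_of("wrist",l)[:3]: print(l,round(r["score"],2),np.round(r["xy"]),onz("wrist",r["xy"],z,C))
E
```

```text
['tcp_to_grasp'] 18.700000000000003
3.2167 [ 465.9 -108.4  222.7] [3.14137526e+00 5.50549429e-05 1.56726368e+00]
gauge_nose 0.91 [274. 174.] [ 460.5 -109.5    4. ]
gauge_handle 0.87 [280. 189.] [ 467.7 -106.6   89. ]
gauge_mat 0.15 [275. 173.] [ 461.7 -108.9    0. ]
tray_mid 0.94 [535. 120.] [682.  -36.2 129. ]
tray_green_half 0.45 [447. 117.] [607.6 -33.9 129. ]
tray_red_half 0.66 [508. 202.] [ 675.4 -108.8  129. ]
```

View pics/w1.png

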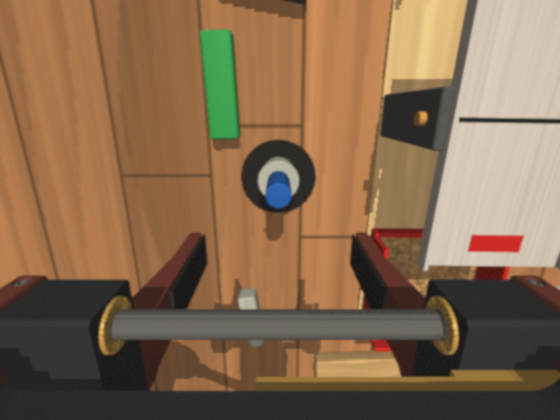

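The wrist view shows the mat centre at (278,177) and the handle top at (278,198), so the gauge sits at about (464.5,-108). I'll descend and check the centring between the fingers.

>>> servo_tool([
  [[1, 0, -0.0015, 0.03, 0, 0, 0], [1, 0, 0, 0.03, 0, 0, 0], [1, 0, 0, 0.03, 0, 0, 0], [1, 0, 0, 0.03, 0, 0, 0], [1, 0, 0, 0.02, 0, 0, 0], [1, 0, 0, 0.012, 0, 0, 0], [1, 0, 0, 0, 0, 0, 0]],
])

```text
time_s: 4.25
tool_pos: [462.8, -107.9, 67.6]
tool_rot: [-3.137, -0.002, 1.571]
ft_force: [-0.0, 0.4, -0.5]
opening: 87.6
grasp_force: 0.0
```

```bash
python3 - <<'E'
from h import *
im=snap("wrist","w2.png");C=cam("wrist");s=get_state();print(s["tool_pos"])
for l,z in dict(gauge_nose=4,gauge_handle=89,gauge_mat=0).items():
      for r in landmark_of("wrist",l)[:2]: print(l,round(r["score"],2),np.round(r["xy"],1),onz("wrist",r["xy"],z,C))
h=cv2.cvtColor(im,cv2.COLOR_RGB2HSV); m=cv2.inRange(h,(105,130,60),(125,255,255))
n,_,st,ce=cv2.connectedComponentsWithStats(m)
i=1+st[1:,4].argmax();print(st[i],ce[i])
x=st[i]; print(px("wrist",[464.5,-108,114],C),px("wrist",[464.5,-108,54],C)); 
for P in((477.5,-108,114),(451.5,-108,114),(464.5,-121,114)): print(px("wrist",P,C))
E
```

```text
[ 463.83650223 -108.1930938    69.85715106]
gauge_nose 0.75 [279.  211.8] [ 463.9 -107.1    4. ]
gauge_handle 0.59 [284.8 268.9] [ 467.  -110.2   89. ]
[ 258  223   53   86 3660] [283.96530055 269.5920765 ]
[280.4 292.7] [280.  238.4]
[308.2 292.7]
[252.7 292.7]
[280.4 316. ]
```

View pics/w2.png

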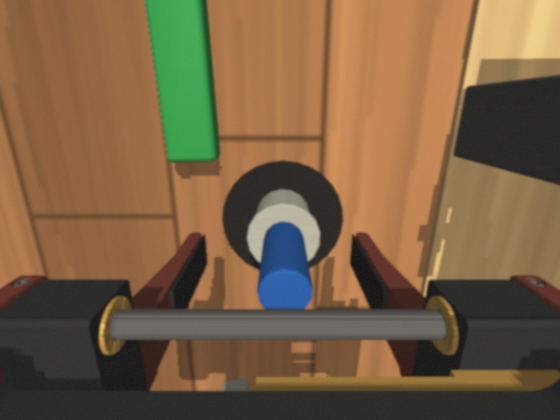

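The mat is at (282,217) and the handle spans columns 258–311, so the gauge is about 2 mm further in +x. I'll correct for that, grip and lift.

>>> servo_tool([
  [[1, 0, 0.0022, 0, 0, 0, 0], [0.5, 0, 0, 0, 0, 0, 0], [0, 0, 0, 0, 0, 0, 0], [0, 0, 0, 0, 0, 0, 0], [0, 0, 0, 0, 0, 0, 0], [0, 0, 0, 0, 0, 0, 0], [0, 0, 0, 0, 0, 0, 0], [0, 0, 0, 0, 0, 0, 0], [0, 0, 0, 0, 0, 0, 0]],
], newtons=25)

```text
time_s: 5.2
tool_pos: [466.6, -108.4, 70.6]
tool_rot: [-3.141, -0.0, 1.571]
ft_force: [-0.4, -0.6, 0.5]
opening: 37.8
grasp_force: 0.0
```

>>> servo_tool([
  [[0, 0, 0, 0, 0, 0, 0], [0, 0, 0, 0, 0, 0, 0], [0, 0, 0, 0, 0, 0, 0], [0, 0, 0, 0, 0, 0, 0], [0, 0, 0, 0, 0, 0, 0], [0, 0, 0, 0, 0, 0, 0]],
])

```text
time_s: 5.7
tool_pos: [466.5, -108.4, 70.5]
tool_rot: [-3.141, -0.0, 1.571]
ft_force: [-0.1, -0.3, -0.4]
opening: 25.5
grasp_force: 25.0
```

>>> servo_tool([
  [[0, 0, 0, -0.03, 0, 0, 0], [0, 0, 0, -0.03, 0, 0, 0], [0, 0, 0, -0.03, 0, 0, 0], [0, 0.028, 0, 0, 0, 0, 0], [0, 0.028, 0, 0, 0, 0, 0], [0, 0.028, 0, 0, 0, 0, 0], [0, 0.028, 0, 0, 0, 0, 0], [0, 0.028, 0, 0, 0, 0, 0], [0, 0.028, 0, 0, 0, 0, 0], [0, 0, 0, 0, 0, 0, 0], [0, 0, 0, 0, 0, 0, 0]],
])

```text
time_s: 6.62
tool_pos: [466.3, 60.7, 160.1]
tool_rot: [-3.141, 0.0, 1.574]
ft_force: [-0.3, -0.1, -2.5]
opening: 25.8
grasp_force: 25.0
```

```bash
python3 - <<'E'
from h import *
im=snap("wrist","w3.png");C=cam("wrist");s=get_state();print(s["tool_pos"],s["opening"])
for l,z in dict(ring_a=20,steel_block=0,tray_mid=129,tray_green_half=129,gauge_nose=90).items():
      for r in landmark_of("wrist",l)[:2]: print(l,round(r["score"],2),np.round(r["xy"],1),onz("wrist",r["xy"],z,C))
for r in recognise("wrist","ring_a"): print(r)
np.save("im3.npy",im)
E
```

```text
[466.38261193  59.75047064 160.1574843 ] 25.906083875711506
steel_block 0.78 [268.  107.9] [455.1 142.5   0. ]
steel_block 0.17 [276.4 211.3] [463.7  27.6   0. ]
tray_mid 0.65 [278.3 212.4] [466.   72.7 129. ]
gauge_nose 0.7 [275.5 211.1] [463.6  59.8  90. ]
{'bbox': [273.8, 105.2, 61.5, 62.0], 'score': 0.88}
{'bbox': [470.1, 195.6, 178.2, 385.6], 'score': 0.71}
```

View pics/w3.png

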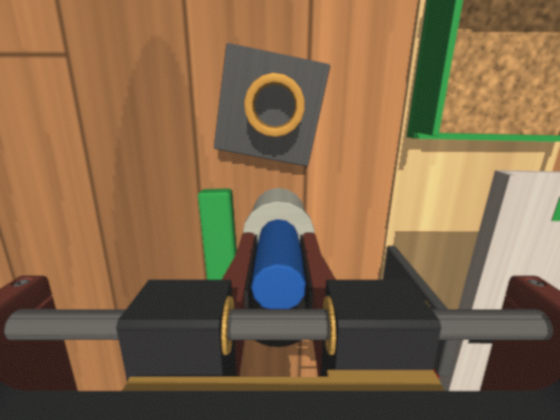

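Held over the polish bar side, the gauge is plumb in the fingers. The ring's rim spans columns 244–305 and rows 73–136 on the steel block. Next I'll fit its centre.

```bash
cat >> h.py <<'E'
from scipy.optimize import minimize
def ringfit(im,x0,zb,C,box):
    h=cv2.cvtColor(im,cv2.COLOR_RGB2HSV); m=cv2.inRange(h,(8,140,90),(28,255,255))
    r=np.zeros_like(m); x,y,X,Y=box; r[y:Y,x:X]=m[y:Y,x:X]
    n,lab,st,_=cv2.connectedComponentsWithStats(r); i=1+st[1:,4].argmax()
    H=cv2.convexHull(np.argwhere(lab==i)[:,::-1].astype(np.int32))
    def mask(P): 
        k=np.zeros((1680,2240),np.uint8); cv2.fillConvexPoly(k,(P*4+2).astype(np.int32),1); return k
    A=mask(H.reshape(-1,2).astype(float)); t=np.linspace(0,2*np.pi,60)
    def f(p):
        P=np.array([px("wrist",[p[0]+27*np.cos(a),p[1]+27*np.sin(a),z],C) for z in(zb,zb+30) for a in t])
        B=mask(cv2.convexHull(P.astype(np.float32)).reshape(-1,2)); return 1-(A&B).sum()/(A|B).sum()
    o=minimize(f,x0,method="Nelder-Mead",options=dict(initial_simplex=[x0,[x0[0]+6,x0[1]],[x0[0],x0[1]+6]],xatol=.1,maxiter=60))
    return o.x.round(1),o.fun,st[i]
E
python3 - <<'E'
from h import *
im=np.load("im3.npy");C=cam("wrist")
print(ringfit(im,[460,148],20,C,(230,60,320,150)))
p=[466.4,59.8]
for d in(-13,13): print("top edge col",px("wrist",[p[0]+d,p[1],203],C))
for d in(-24,24): print("collar",px("wrist",[p[0]+d,p[1],143.6],C))
h=cv2.cvtColor(im,cv2.COLOR_RGB2HSV); m=cv2.inRange(h,(105,130,60),(125,255,255))
n,_,st,ce=cv2.connectedComponentsWithStats(m);print(st[1+st[1:,4].argmax()])
g=im[205:222,240:320].mean(2).mean(0).astype(int);print(g)
E
```

```text
(array([462.8, 143.3]), np.float64(0.05016607258587169), array([ 245,   73,   59,   64, 1529], dtype=int32))
top edge col [251.1 289.1]
top edge col [306.2 289. ]
collar [242.5 236.7]
collar [314.6 236.5]
[ 251  220   55   89 3864]
[123 124 125 125 125 125 127 130 135 139 144 149 152 153 154 157 161 164
 167 170 172 174 176 176 176 176 176 174 173 172 170 168 167 166 164 163
 162 161 161 162 162 163 164 165 165 167 168 171 173 174 175 175 175 175
 174 172 171 169 167 166 163 160 155 148 142 139 141 145 146 146 145 144
 146 149 149 149 147 145 144 144]
```

>>> servo_tool([
  [[0, 0.0278, -0.0012, 0, 0, 0, 0], [0, 0.0278, -0.0012, 0, 0, 0, 0], [0, 0.0279, -0.0012, 0, 0, 0, 0], [0, 0, 0, 0.013, 0, 0, 0], [0, 0, 0, 0.013, 0, 0, 0], [0, 0, 0, 0.012, 0, 0, 0], [0, 0, 0, 0, 0, 0, 0], [0, 0, 0, 0, 0, 0, 0]],
])

```text
time_s: 7.63
tool_pos: [462.3, 141.9, 121.0]
tool_rot: [-3.139, 0.001, 1.569]
ft_force: [-0.4, -0.5, -2.3]
opening: 25.7
grasp_force: 25.0
```

>>> servo_tool([
  [[0, 0, 0, 0.002, 0, 0, 0], [0, 0, 0, 0.002, 0, 0, 0], [0, 0, 0, 0.002, 0, 0, 0], [0, 0, 0, 0.001, 0, 0, 0], [0, 0, 0, 0.001, 0, 0, 0], [0, 0, 0, 0, 0, 0, 0]],
])

```text
time_s: 8.13
tool_pos: [463.0, 143.2, 114.7]
tool_rot: [3.141, -0.0, 1.571]
ft_force: [-0.3, -0.4, -2.4]
opening: 25.4
grasp_force: 25.0
```

>>> servo_tool([
  [[0, 0, 0, 0.001, 0, 0, 0], [0, 0, 0, 0.001, 0, 0, 0], [0, 0, 0, 0.001, 0, 0, 0], [0, 0, 0, 0, 0, 0, 0]],
])

```text
time_s: 8.47
tool_pos: [463.5, 143.3, 114.1]
tool_rot: [3.139, -0.001, 1.571]
ft_force: [-3.7, -0.7, 8.6]
opening: 25.6
grasp_force: 25.0
```

>>> servo_tool([
  [[0, 0, 0, -0.002, 0, 0, 0], [0, 0, 0, -0.002, 0, 0, 0], [0, 0, 0, 0, 0, 0, 0]],
])

```text
time_s: 8.72
tool_pos: [463.1, 143.2, 115.8]
tool_rot: [3.141, -0.0, 1.571]
ft_force: [-0.3, -0.3, -2.2]
opening: 25.6
grasp_force: 25.0
```

```bash
python3 - <<'E'
from h import *
im=np.load("im3.npy"); a=im[65:145,235:315]; snapw=get_image("wrist"); C=cam("wrist")
print(px("wrist",[463,143,50],C), [tuple(px("wrist",[463+d,143,50],C)) for d in(-27,27)])
b=snapw[60:360,100:460]
A=cv2.resize(a,(400,400),interpolation=cv2.INTER_CUBIC); B=cv2.resize(b,(390,400))
s=np.array([[*map(int,im[104,c])] for c in range(240,310)]); print(s[:,0].tolist())
cv2.imwrite("pics/c1.png",np.hstack([A,B])[:,:,::-1])
E
```

```text
[278.8 213.3] [(np.float64(246.0), np.float64(213.4)), (np.float64(311.5), np.float64(213.3))]
[90, 92, 93, 106, 144, 180, 201, 205, 206, 204, 201, 183, 149, 107, 82, 71, 64, 61, 60, 58, 59, 59, 59, 61, 61, 61, 60, 61, 62, 62, 61, 59, 63, 61, 62, 62, 60, 60, 61, 61, 59, 61, 61, 61, 59, 64, 61, 63, 59, 62, 61, 61, 61, 65, 76, 103, 145, 185, 203, 208, 207, 209, 203, 182, 147, 111, 95, 93, 92, 94]
```

View pics/c1.png

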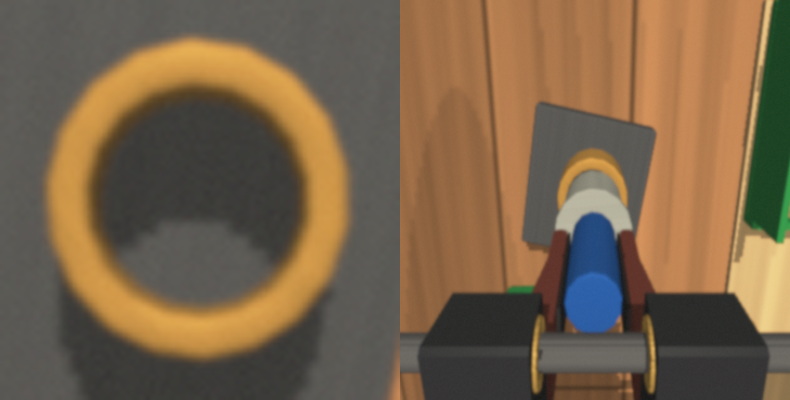

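Half-height edges give outer 60 px and inner 43 px, a ratio of 0.72. That is the 39 mm bore, and the gauge also stopped about 2.4 mm below the rim. It fails, so the ring goes on the red half. First I'll return the gauge to its mat.

>>> servo_tool([
  [[0, 0, 0, -0.022, 0, 0, 0], [0, 0, 0, -0.023, 0, 0, 0], [0, -0.028, 0.0004, 0, 0, 0, 0], [0, -0.028, 0.0004, 0, 0, 0, 0], [0, -0.028, 0.0004, 0, 0, 0, 0], [0, -0.028, 0.0004, 0, 0, 0, 0], [0, -0.028, 0.0004, 0, 0, 0, 0], [0, -0.028, 0.0004, 0, 0, 0, 0], [0, -0.028, 0.0004, 0, 0, 0, 0], [0, -0.028, 0.0004, 0, 0, 0, 0], [0, -0.0276, 0.0003, 0, 0, 0, 0], [0, 0, 0, 0, 0, 0, 0]],
])

```text
time_s: 9.77
tool_pos: [466.0, -112.6, 159.8]
tool_rot: [-3.14, 0.002, 1.566]
ft_force: [-0.1, -0.4, -2.7]
opening: 25.5
grasp_force: 25.0
```

>>> servo_tool([
  [[0, 0, 0, 0.025, 0, 0, 0], [0, 0, 0, 0.025, 0, 0, 0], [0, 0, 0, 0.02, 0, 0, 0], [0, 0, 0, 0.01, 0, 0, 0], [0, 0, 0, 0, 0, 0, 0], [0, 0, 0, 0, 0, 0, 0]],
])

```text
time_s: 10.27
tool_pos: [466.4, -108.1, 80.6]
tool_rot: [-3.141, -0.0, 1.571]
ft_force: [-0.6, -0.4, -3.2]
opening: 25.5
grasp_force: 25.0
```

Lowering the last 10 mm gently.

>>> servo_tool([
  [[0, 0, 0, 0.003, 0, 0, 0], [0, 0, 0, 0.003, 0, 0, 0], [0, 0, 0, 0.002, 0, 0, 0], [0, 0, 0, 0.001, 0, 0, 0], [0, 0, 0, 0, 0, 0, 0], [0, 0, 0, 0, 0, 0, 0]],
])

```text
time_s: 10.77
tool_pos: [466.6, -108.5, 71.8]
tool_rot: [3.141, 0.0, 1.571]
ft_force: [-0.3, 0.9, -1.6]
opening: 25.7
grasp_force: 25.0
```

>>> servo_tool([
  [[0, 0, 0, 0.001, 0, 0, 0], [0, 0, 0, 0, 0, 0, 0], [0, 0, 0, 0, 0, 0, 0]],
])

```text
time_s: 11.02
tool_pos: [466.5, -108.5, 70.6]
tool_rot: [-3.142, -0.0, 1.571]
ft_force: [0.0, -0.2, -2.0]
opening: 25.7
grasp_force: 25.0
```

>>> servo_tool([
  [[0, 0, 0, 0.0005, 0, 0, 0], [0, 0, 0, 0.0005, 0, 0, 0], [0, 0, 0, 0, 0, 0, 0], [0, 0, 0, 0, 0, 0, 0]],
])

```text
time_s: 11.35
tool_pos: [466.7, -108.6, 70.5]
tool_rot: [3.141, 0.0, 1.571]
ft_force: [-2.5, 0.7, 5.3]
opening: 25.6
grasp_force: 25.0
```

Seated, so I'll release, rise and go to the ring.

>>> servo_tool([
  [[0.5, 0, 0, 0, 0, 0, 0], [1, 0, 0, 0, 0, 0, 0], [1, 0, 0, 0, 0, 0, 0], [1, 0, 0, 0, 0, 0, 0], [1, 0, 0, 0, 0, 0, 0], [1, 0, 0, 0, 0, 0, 0], [1, 0, 0, 0, 0, 0, 0], [1, 0, 0, 0, 0, 0, 0], [1, 0, 0, -0.03, 0, 0, 0], [1, 0, 0, -0.03, 0, 0, 0], [1, 0, 0, -0.03, 0, 0, 0], [1, 0, 0, 0, 0, 0, 0]],
])

```text
time_s: 12.35
tool_pos: [468.9, -109.2, 166.7]
tool_rot: [3.132, 0.003, 1.571]
ft_force: [0.5, -0.2, 1.5]
opening: 87.6
grasp_force: 0.0
```

```bash
python3 - <<'E'
from h import *
im=snap("wrist","w4.png");C=cam("wrist");s=get_state();print(s["tool_pos"],s["opening"])
for l,z in dict(gauge_nose=4,gauge_handle=89,tray_red_half=129,tray_mid=129).items():
      for r in landmark_of("wrist",l)[:1]: print(l,round(r["score"],2),np.round(r["xy"],1),onz("wrist",r["xy"],z,C))
for l,z in dict(gauge_nose=4,gauge_handle=89).items():
      print(l,px("wrist",[466.5,-108.4,z],C))
E
```

```text
[ 468.23921293 -108.98255457  163.7529247 ] 88.12208205821283
gauge_nose 0.89 [275.4 181.5] [ 465.7 -105.6    4. ]
gauge_handle 0.69 [274.9 204.8] [ 465.5 -105.    89. ]
tray_red_half 0.59 [557.3 225.8] [ 671.2 -108.4  129. ]
gauge_nose [276.1 183.9]
gauge_handle [276.1 208.6]
```

View pics/w4.png

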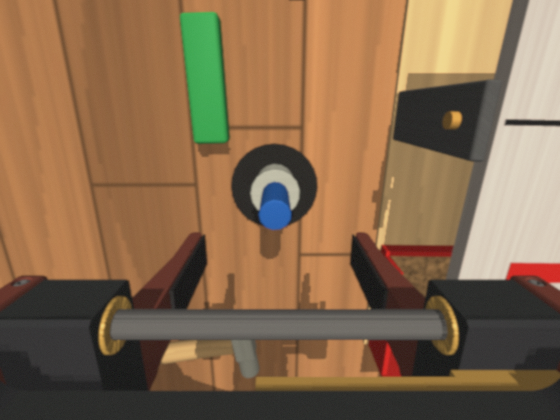

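The gauge stands upright on the mat at (275,186). Next is the ring; I'll re-measure it on the way.

>>> servo_tool([
  [[1, 0.034, -0.0007, 0, 0, 0, 0], [1, 0.034, -0.0007, 0, 0, 0, 0], [1, 0.034, -0.0007, 0, 0, 0, 0], [1, 0.034, -0.0007, 0, 0, 0, 0], [1, 0.034, -0.0007, 0, 0, 0, 0], [1, 0, 0, 0, 0, 0, 0], [1, 0, 0, 0, 0, 0, 0]],
])

```text
time_s: 13.18
tool_pos: [462.2, 62.9, 158.1]
tool_rot: [-3.139, 0.0, 1.575]
ft_force: [-0.9, -0.1, -0.4]
opening: 87.6
grasp_force: 0.0
```

```bash
python3 - <<'E'
from h import *
s=get_state();print(s["tool_pos"],s["tool_rot"])
im=snap("wrist","w5.png");C=cam("wrist")
print(ringfit(im,[463,143],20,C,(230,50,330,160)))
E
```

```text
[462.19196431  62.86973219 158.08892675] [-3.13899530e+00  3.00497971e-04  1.57465721e+00]
(array([462.1, 144.1]), np.float64(0.05908416536348693), array([ 250,   76,   59,   63, 1532], dtype=int32))
```

>>> servo_tool([
  [[1, 0.0273, 0, 0, 0, 0, 0], [1, 0.0273, 0, 0, 0, 0, 0], [1, 0.0273, 0, 0, 0, 0, 0], [1, 0, 0, 0.03, 0, 0, 0], [1, 0, 0, 0.03, 0, 0, 0], [1, 0, 0, 0.03, 0, 0, 0], [1, 0, 0, 0.02, 0, 0, 0], [1, 0, 0, 0, 0, 0, 0], [1, 0, 0, 0, 0, 0, 0], [1, 0, 0, 0, 0, 0, 0]],
])

```text
time_s: 14.07
tool_pos: [463.9, 142.7, 51.0]
tool_rot: [3.14, -0.0, 1.57]
ft_force: [-0.4, 0.1, -0.4]
opening: 87.7
grasp_force: 0.0
```

>>> servo_tool([
  [[1, 0.001, -0.001, 0.012, 0, 0, 0], [1, 0, 0, 0.012, 0, 0, 0], [0.5, 0, 0, 0, 0, 0, 0], [0.3, 0, 0, 0, 0, 0, 0], [0.3, 0, 0, 0, 0, 0, 0], [0.3, 0, 0, 0, 0, 0, 0], [0.3, 0, 0, 0, 0, 0, 0], [0.3, 0, 0, 0, 0, 0, 0], [0.3, 0, 0, 0, 0, 0, 0], [0.3, 0, 0, 0, 0, 0, 0], [0.3, 0, 0, 0, 0, 0, 0]],
], newtons=20)

```text
time_s: 14.98
tool_pos: [462.3, 144.5, 26.1]
tool_rot: [3.141, -0.0, 1.571]
ft_force: [-0.0, 0.6, 2.7]
opening: 54.4
grasp_force: 20.0
```

>>> servo_tool([
  [[0.3, 0, 0, -0.015, 0, 0, 0], [0.3, 0, 0, -0.03, 0, 0, 0], [0.3, 0, 0, -0.035, 0, 0, 0], [0.3, 0, 0, -0.035, 0, 0, 0], [0.3, 0, 0, -0.035, 0, 0, 0], [0.3, 0, 0, -0.03, 0, 0, 0], [0.3, 0, 0, -0.01, 0, 0, 0]],
])

```text
time_s: 15.57
tool_pos: [463.1, 144.7, 220.7]
tool_rot: [3.135, -0.002, 1.571]
ft_force: [-0.4, 0.5, -0.8]
opening: 53.9
grasp_force: 20.0
```

>>> servo_tool([
  [[0.3, -0.0212, 0.0176, 0, 0, 0, 0], [0.3, -0.0212, 0.0176, 0, 0, 0, 0], [0.3, -0.0212, 0.0176, 0, 0, 0, 0], [0.3, -0.0212, 0.0176, 0, 0, 0, 0], [0.3, -0.0212, 0.0176, 0, 0, 0, 0], [0.3, -0.0212, 0.0176, 0, 0, 0, 0], [0.3, -0.0212, 0.0176, 0, 0, 0, 0], [0.3, -0.0212, 0.0176, 0, 0, 0, 0], [0.3, -0.0212, 0.0176, 0, 0, 0, 0], [0.3, -0.0212, 0.0176, 0, 0, 0, 0], [0.3, -0.0212, 0.0176, 0, 0, 0, 0], [0.3, -0.0212, 0.0174, 0, 0, 0, 0]],
])

```text
time_s: 16.57
tool_pos: [673.3, -111.0, 212.9]
tool_rot: [-3.138, -0.001, 1.571]
ft_force: [-0.3, 0.5, -1.2]
opening: 54.3
grasp_force: 20.0
```

>>> servo_tool([
  [[0.3, 0, 0, 0, 0, 0, 0], [0.3, 0, 0, 0, 0, 0, 0], [0.3, 0, 0, 0, 0, 0, 0], [0.3, 0, 0, 0, 0, 0, 0]],
])

```text
time_s: 16.9
tool_pos: [672.5, -109.0, 215.2]
tool_rot: [-3.141, -0.0, 1.572]
ft_force: [0.4, 0.8, -1.3]
opening: 54.5
grasp_force: 20.0
```

```bash
python3 - <<'E'
from h import *
s=get_state();print(s["tool_pos"],s["tool_rot"],s["opening"])
im=snap("wrist","w6.png");C=cam("wrist")
for l,z in dict(tray_red_half=129,tray_mid=129,tray_green_half=129).items():
      for r in landmark_of("wrist",l)[:2]: print(l,round(r["score"],2),np.round(r["xy"],1),onz("wrist",r["xy"],z,C))
p=s["tool_pos"]; print("under tool",px("wrist",[p[0],p[1],129],C))
E
```

```text
[ 672.53835971 -109.03040913  215.17690104] [-3.14073541e+00 -4.41354683e-04  1.57180274e+00] 54.53345880819048
tray_red_half 0.58 [282.3 203.6] [ 675.8 -107.6  129. ]
tray_mid 0.62 [289.8 120.7] [681.6 -36.1 129. ]
under tool [278.6 205.2]
```

View pics/w6.png

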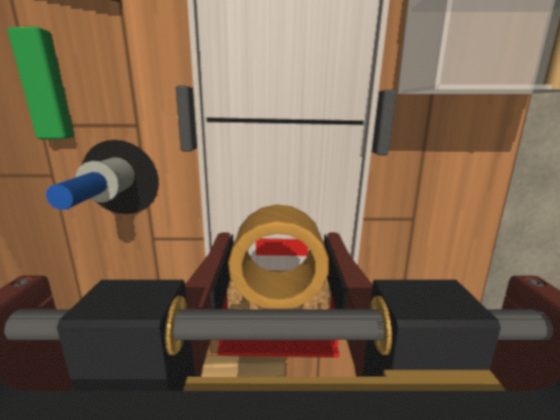

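The deck's pivot line runs from (207,119) to (363,122). The deck centreline at the red half is near column 283, so the target is about (676,-110). Descending.

>>> servo_tool([
  [[0.3, -0.001, 0.0035, 0.02, 0, 0, 0], [0.3, 0, 0, 0.025, 0, 0, 0], [0.3, 0, 0, 0.015, 0, 0, 0], [0.3, 0, 0, 0.008, 0, 0, 0], [0.3, 0, 0, 0.003, 0, 0, 0], [0.3, 0, 0, 0.002, 0, 0, 0], [0.3, 0, 0, 0.002, 0, 0, 0], [0.3, 0, 0, 0, 0, 0, 0], [0.3, 0, 0, 0, 0, 0, 0], [0.3, 0, 0, 0, 0, 0, 0]],
])

```text
time_s: 17.93
tool_pos: [676.9, -111.0, 141.7]
tool_rot: [3.14, 0.0, 1.571]
ft_force: [-0.1, 0.3, -1.4]
opening: 54.2
grasp_force: 20.0
```

```bash
python3 - <<'E'
from h import *
s=get_state();print(s["tool_pos"],s["ft_force"])
im=get_image("wrist");im2=get_image("side")
a=cv2.resize(im2[140:260,170:310],(490,420)); cv2.imwrite("pics/d.png",a[:,:,::-1])
E
```

```text
[ 676.88901151 -111.01208867  141.73347854] [-0.0577144   0.30596944 -1.38928011]
```

View pics/d.png

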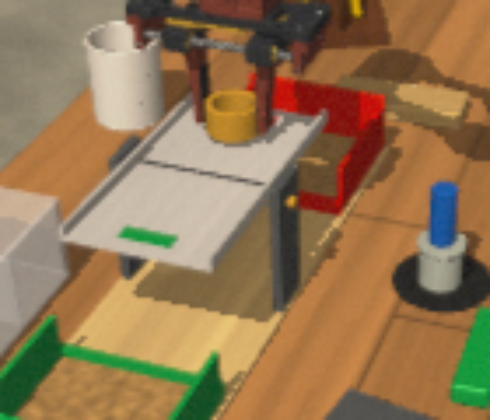

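The side crop shows the ring a few mm above the level deck on the red half, clear of the lips. I'll lower it the last few millimetres.

>>> servo_tool([
  [[0.3, 0, 0, 0.002, 0, 0, 0], [0.3, 0, 0, 0.0015, 0, 0, 0], [0.3, 0, 0, 0, 0, 0, 0], [0.3, 0, 0, 0, 0, 0, 0]],
])

```text
time_s: 18.37
tool_pos: [676.4, -110.9, 136.8]
tool_rot: [-3.141, -0.0, 1.571]
ft_force: [0.3, -0.9, -0.3]
opening: 54.2
grasp_force: 20.0
```

>>> servo_tool([
  [[0.85, 0, 0, 0, 0, 0, 0], [0.85, 0, 0, 0, 0, 0, 0], [0.85, 0, 0, 0, 0, 0, 0], [0.85, 0, 0, 0, 0, 0, 0], [0.85, 0, 0, 0, 0, 0, 0], [0.85, 0, 0, 0, 0, 0, 0], [0.85, 0, 0, 0, 0, 0, 0], [0.85, 0, 0, 0, 0, 0, 0], [0.85, 0, 0, 0, 0, 0, 0], [0.85, 0, 0, -0.02, 0, 0, 0], [0.85, 0, 0, -0.03, 0, 0, 0], [0.85, 0, 0, -0.03, 0, 0, 0]],
])

```text
time_s: 19.37
tool_pos: [675.8, -110.8, 216.5]
tool_rot: [-3.138, -0.001, 1.571]
ft_force: [-0.2, 0.1, 0.2]
opening: 74.6
grasp_force: 0.0
```

>>> servo_tool([
  [[0.85, 0.03, 0, -0.02, 0, 0, 0], [0.85, 0.03, 0, 0, 0, 0, 0], [0.85, 0, 0, 0, 0, 0, 0], [0.85, 0, 0, 0, 0, 0, 0], [0.85, 0, 0, 0, 0, 0, 0], [0.85, 0, 0, 0, 0, 0, 0]],
])

```text
time_s: 19.87
tool_pos: [676.3, -51.8, 236.1]
tool_rot: [-3.14, 0.0, 1.57]
ft_force: [-0.0, 0.5, -0.2]
opening: 74.9
grasp_force: 0.0
```

```bash
python3 - <<'E'
from h import *
s=get_state();print(s["time_s"],s["tool_pos"])
im2=get_image("side");im=get_image("top")
a=cv2.resize(im2[130:290,150:350],(500,400)); b=cv2.resize(im[130:210,320:400],(300,400)) ;cv2.imwrite("pics/e.png",np.hstack([a,b])[:,:,::-1])
E
```

```text
19.8667 [676.26920545 -51.83864234 236.06309679]
```

View pics/e.png

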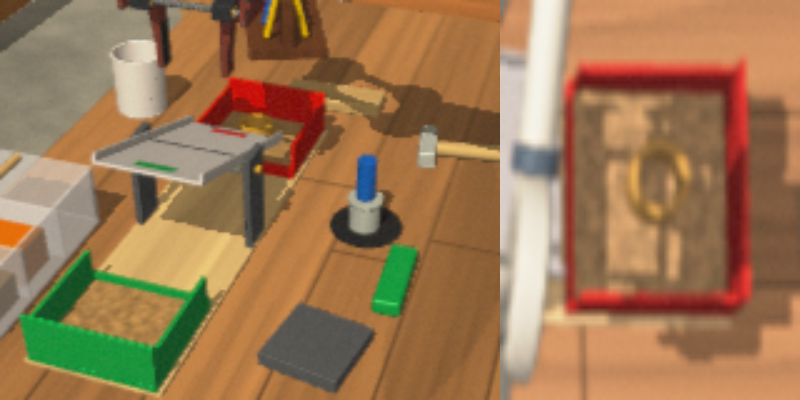

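The ring lies in the red bin, at (658,180) in the right-hand crop. The gauge is upright on its mat, the gripper is clear and everything else is in place. Handing in.

```bash
python3 -c "
from plant import *
print(sign_off())"
```

```text
the job is handed in; nothing more can be done
None
```

The job is handed in: the gauge would not go into the ring (39 mm bore) and is back upright on its mat, and the ring, set down on the tray's red half, slid into the red bin.

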